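# Push both swivel lids of the capsule box shut

### The job

Both round lids of the wooden coffee-capsule box have been left swung out. Push each one round with the fingertips until it is fully shut over its well. Do not lift or tip the box or shove it across the counter, and leave the jar, the salt shaker, the silicone lid and the cup tree alone.

Things in the scene. Friction and masses are not known exactly. Their poses are not given: they have to be found in the camera images.
- capsule_box: Loose oblong wooden box, 120 (x) x 230 (y) x 62 mm high, about 0.9 kg with its lids; origin at the centre of its underside, z up, -x side faces the robot, yaw up to 0.4 rad either way. Two round wells, 84 mm diameter, centred at (0, +55) mm (left) and (0, -55) mm (right) in its frame, hold coffee capsules below the rim. Each well has a flat round wooden lid on an upright pin.
- lid_left (a joint): Swivel of the left (+y) lid about its pin at (+43, +55) mm in the box frame, rad. 0 = shut over its well, against a firm stop; grows as it swings out to the left, clockwise from above; limit 1.5. At value q the lid's centre is at (43 - 43 cos q, 55 + 43 sin q) mm in the box frame. Light friction, about 0.02 N m; stays where left.
- lid_right (a joint): Swivel of the right (-y) lid about its pin at (+43, -55) mm in the box frame, rad. 0 = shut over its well, against a firm stop; grows as it swings out to the right, counter-clockwise from above; limit 1.5. At value q the lid's centre is at (43 - 43 cos q, -55 - 43 sin q) mm in the box frame. Light friction, about 0.02 N m; stays where left.
- left_lid_centre (a point): Centre of the left lid's top face, moving with the lid. The lid is a flat pale wooden disc, 100 mm diameter, 16 mm thick, its underside 63 mm and its top 79 mm above the counter; too wide to pinch across.
- right_lid_centre (a point): Centre of the right lid's top face, moving with the lid. The lid is a flat pale wooden disc, 100 mm diameter, 16 mm thick, its underside 63 mm and its top 79 mm above the counter; too wide to pinch across.
- glass_jar: Loose closed glass jar with a steel cap, 76 mm diameter, 110 mm high, origin at the centre of its underside; stands beyond the box (+x), beside the shaker, which of them is left or right being random.
- salt_shaker: Loose chrome salt shaker with a twist top, 48 mm diameter, 98 mm high, origin at the centre of its underside; stands beyond the box (+x), beside the jar, which of them is left or right being random.
- silicone_lid: Loose teal silicone lid lying flat on the counter on the robot's side of the box, 104 mm diameter, 9 mm thick with a knob to 22 mm; origin at the centre of its underside.
- cup_tree: Fixed wooden cup tree to the robot's left, 150 mm foot, 321 mm high, with two white mugs on its curved hooks reaching about 95 mm from the post; origin at the centre of its underside.
Not all that is in view belongs to the job. Of the things shaped like the glass_jar, the glass one is meant.

How it is judged (in metres and radians):
At the end, for the whole second after the job is handed in: Both lids within 0.08 rad of shut; the box flat on the counter, at rest and within 40 mm of where it stood; jar, shaker and silicone lid upright within 30 mm of where they stood (value of joint each of lid_left, lid_right below 0.08 rad and distance of capsule_box from where it was at the start of the episode below 0.04 m and angle between capsule_box's own z axis and vertical below 0.05 rad and height (world z) of capsule_box below 0.006 m and linear speed of capsule_box below 0.02 m/s and distance of each of glass_jar, salt_shaker, silicone_lid from where it was at the start of the episode below 0.03 m and angle between each of glass_jar, salt_shaker, silicone_lid's own z axis and vertical below 0.1 rad); the robot touches nothing.
It fails at once if the box is lifted or tipped (height (world z) of capsule_box above 0.012 m or angle between capsule_box's own z axis and vertical above 0.12 rad).
It fails at once if the box is shoved more than 40 mm (distance of capsule_box from where it was at the start of the episode above 0.04 m).
It fails at once if the jar, shaker or silicone lid is moved more than 30 mm or lifted (distance of any of glass_jar, salt_shaker, silicone_lid from where it was at the start of the episode above 0.03 m or height (world z) of any of glass_jar, salt_shaker, silicone_lid above 0.015 m).
It fails at once if the robot bumps the cup tree with more than 5 N (contact force between any of the fingers, the arm and cup_tree above 5 N).
It also fails if it takes over 51 s, if anything falls off the work surface, if the arm or the gripper's body presses on something with over 40 N, if the wrist force passes 120 N, or if a joint passes its speed limit or range.

### The arm

A 6-joint arm with a two-finger parallel gripper is mounted at the origin on the work surface. World frame = base frame: x ahead of the robot, y to its left, z up, the work surface at z = 0. Lengths are in mm, angles in rad, forces in N, time in s.
With the tool pointing down it reaches from about 225 to 725 mm from the base axis. Payload 3.1 kg.
Tool frame: the origin (TCP) lies on the centre line of the jaws, within the pads' length; the fingertips stand arm.tips_ahead ahead of it and the grasp point (between the pads) lies 8 mm behind it (arm.tips_ahead is the distance from the TCP to the fingertips, in mm); y points along the fingers, z is the direction in which the jaws open and shut, and the axes are right-handed (so a half turn about y gives the same grasp; the last joint's range is limited). The gripper opens to 85 mm and grips with 20 to 120 N. Pads are 22 mm wide; open, the fingers measure 114 mm over their backs; the gripper's body (76 mm by 85 mm) begins 54 mm behind the grasp point. The pads swing forward as they close: fully open they stand 13 mm farther back than shut.
Start: joints at [-1.467, 0.048, 0.099, 1.622, 0, 1.443], TCP at [120.593, -510.955, 242.312] pointing down, gripper open.
Joint ranges: [-2.91, 2.91], [-0.99, 1.94], [-1.21, 1.42], [-2.12, 2.29], [-1.49, 1.47], [-3.14, 3.14]. Speed limits (rad/s): [2.79, 2.79, 3.14, 3.14, 3.14, 3.14].

### API

Orientations are given as a unit quaternion [x, y, z, w].
In Python, from workcell import arm gives the robot as it stands. The module is installed in compiled form; this text tells all that it offers.
- The arm moves only by the tool jog_arm, never from a script. Its arguments are lists of equal length, an entry for each row: "rotation": the turn, a rotation vector about the tool's x, y, z in rad, a list of three; "xyz": the shift along the tool's x, y, z in m, a list of three; "hand": the closure, from 0 (fully open) to 1 (shut). A call has 1 to 5 rows; each row shifts and turns the commanded pose from where the row before left it, along the tool's axes as they then stand; what a row does not reach is not made up. A row lasts 1/10 s, in which the tool goes at most 50 mm and 8.59 degrees, less where a joint would pass 70% of its speed; a pose out of reach is approached as far as the arm can. A call with a gripper value outside its range is refused whole. The fingers move at their own pace and stop on an object; the grip force is fixed at half the most. Time passes only in rows, so rows that do not move let the fingers close. It gives the time, the measured TCP pose, the force and the opening at its end, in the units of the state.
- arm.get_obs(): the state, without advancing time (a new reading comes with each control period).
- arm.read_camera(name): name is "side" or "top" or "wrist"; returns the picture (384x512x3 uint8, blue, green, red); there is no depth.
- arm.camera_params(name): a dict with "camera_matrix" (3x3 intrinsics, pixels), "k1" (the pictures are not rectified: a ray, as slopes to the right and down, at radius r is drawn at 1 + k1 r^2 times it, then the intrinsics apply), "position" and "orientation" of the camera in the world; the wrist camera has in their place "tool_from_camera" (4x4, takes a point from camera to tool coordinates, whose origin is the TCP and whose axes are the tool frame's). Camera axes: x right, y down, z forward; pixel columns grow to the right and rows downward; lengths in mm; the calibration is good to about 2 mm. A picture is of the moment at which its call begins: read the wrist's pose just before it. camera_params takes no time and is no camera call.
- arm.sign_off(): hands the job in, once; it reports no verdict.
The state is a dict: "t": time; "qpos": joint angles; "dq": joint speeds; "effort": joint torques, N m; "ee_pos": TCP position; "eef_rot": TCP orientation; "wrist_force": force on the tool from outside, world axes, zero at the start; "torque": the same for the moment, N m; "finger_gap": opening from 0.0 (shut) to 1.0 (fully open).
Only numpy, scipy, OpenCV 4.12 (cv2) and the standard library are available. Lean on these libraries where they do the work, as an engineer would, in place of code of your own. Each camera call takes 0.05 s, during which the arm holds its last target.

## Working session

There is one attempt and no reset: what is moved stays moved. The work goes in short steps, Python scripts to look and compute and a tool call to move; the robot and the scene stay as the last step left them, time stands still between calls to the robot, and variables do not carry over. Pictures are saved under pics/ and viewed, and the job is handed in when it is done.

Besides the shell and the picture viewer there is one more tool, called as name(argument=value, ...) on one line, values as JSON. jog_arm: Moves the arm, as the interface text tells. Its arguments: {"type":"object","properties":{"rotation":{"type":"array","items":{"type":"array","items":{"type":"number"}}},"xyz":{"type":"array","items":{"type":"array","items":{"type":"number"}}},"hand":{"type":"array","items":{"type":"number"}}},"required":["rotation","xyz","hand"]}

```bash
mkdir -p pics
python3 - <<'E'
from workcell import arm
import cv2
print(arm.get_obs()); print(arm.tips_ahead)
for n in("top","side"):
    cv2.imwrite(f"pics/{n}0.png",arm.read_camera(n)); print(n,arm.camera_params(n))
print(arm.camera_params("wrist"))
E
```

```text
{'t': 0.0, 'qpos': array([-1.46678723e+00,  4.87335771e-02,  9.76230263e-02,  1.62198888e+00,
       -1.82059773e-05,  1.44300420e+00]), 'dq': array([-0.00063444,  0.00042284,  0.00172101,  0.00014989,  0.00080894,
        0.00055046]), 'effort': array([ 2.11033389e-04, -3.38782060e+01,  3.20015180e+01,  2.03606207e-02,
       -1.26086647e-04, -1.05896987e-06]), 'ee_pos': array([ 120.53529612, -510.38913692,  241.13867986]), 'eef_rot': array([-0.08176746,  0.70317665, -0.70154807,  0.08177395]), 'wrist_force': array([-0.22046695,  0.40417562, -0.17643071]), 'torque': array([ 0.00988134,  0.03111681, -0.00698757]), 'finger_gap': 1.000630993716686}
11.0
top {'camera_matrix': array([[365.50270927,   0.        , 252.84991999],
       [  0.        , 365.50270927, 183.63461896],
       [  0.        ,   0.        ,   1.        ]]), 'k1': -0.021506275512531616, 'position': array([ 392.13819716,  156.93019324, 1063.42541657]), 'orientation': array([ 0.70701913, -0.70176851,  0.04838157, -0.07282947])}
side {'camera_matrix': array([[438.18216945,   0.        , 253.58023635],
       [  0.        , 438.18216945, 194.3385911 ],
       [  0.        ,   0.        ,   1.        ]]), 'k1': -0.17410071180869272, 'position': array([  94.95323133,  824.12444481, 1020.30586496]), 'orientation': array([-0.28121216,  0.89551902, -0.32653854,  0.11107651])}
{'camera_matrix': array([[271.48128828,   0.        , 254.35623283],
       [  0.        , 271.48128828, 187.64119412],
       [  0.        ,   0.        ,   1.        ]]), 'k1': 0.009291866722187049, 'tool_from_camera': array([[-3.91776098e-04,  9.63668391e-01,  2.67101251e-01,
        -6.83678600e+01],
       [-1.03379206e-04, -2.67101310e-01,  9.63668449e-01,
        -1.30735362e+02],
       [ 9.99999918e-01,  3.49929550e-04,  2.04267182e-04,
        -4.49834538e-01],
       [ 0.00000000e+00,  0.00000000e+00,  0.00000000e+00,
         1.00000000e+00]])}
```

View pics/top0.png

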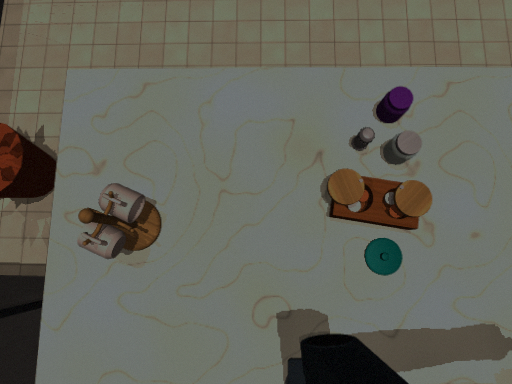

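View pics/side0.png

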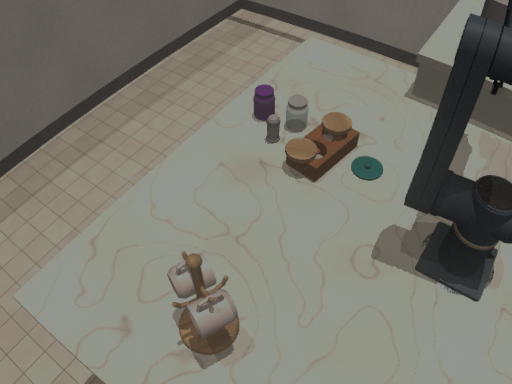

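The top view shows the box at about (380,203). Its left lid is at (347,187) and the right at (413,198), with the silicone lid at (384,256), the shaker at (366,136) and the glass jar at (404,148). Next I'll measure these.

```bash
cat > h.py <<'E'
import numpy as np, cv2
from scipy.spatial.transform import Rotation as R
from workcell import arm
def cam(n,obs=None):
    p=arm.camera_params(n)
    if n=="wrist":
        T=p["tool_from_camera"]; Rt=R.from_quat(obs["eef_rot"]).as_matrix()
        return p,Rt@T[:3,:3],obs["ee_pos"]+Rt@T[:3,3]
    return p,R.from_quat(p["orientation"]).as_matrix(),p["position"]
def toplane(px,z,n,obs=None):
    p,Rm,C=cam(n,obs); K=p["camera_matrix"]
    u=cv2.undistortPoints(np.array(px,float).reshape(-1,1,2),K,np.array([p["k1"],0,0,0,0.]),None,None).reshape(-1,2)
    d=np.c_[u,np.ones(len(u))]@Rm.T
    return C+d*((z-C[2])/d[:,2])[:,None]
def project(P,n,obs=None):
    p,Rm,C=cam(n,obs)
    q=(np.array(P,float).reshape(-1,3)-C)@Rm
    return cv2.projectPoints(q,np.zeros(3),np.zeros(3),p["camera_matrix"],np.array([p["k1"],0,0,0,0.]))[0].reshape(-1,2)
E
python3 - <<'E'
from h import *
im=cv2.imread("pics/top0.png")
c=im[110:280,310:450]; cv2.imwrite("pics/crop0.png",cv2.resize(c,None,fx=4,fy=3.5,interpolation=cv2.INTER_CUBIC)[:600])
hsv=cv2.cvtColor(im,cv2.COLOR_BGR2HSV)
for p in [(347,187),(413,198),(350,212),(390,220),(380,190),(384,256),(345,203)]: print(p,hsv[p[1],p[0]])
E
```

```text
(347, 187) [ 15 158 110]
(413, 198) [ 15 163 103]
(350, 212) [ 10 200  84]
(390, 220) [ 11 204  80]
(380, 190) [  9 195  89]
(384, 256) [ 86 218  69]
(345, 203) [ 15 170 102]
```

View pics/crop0.png

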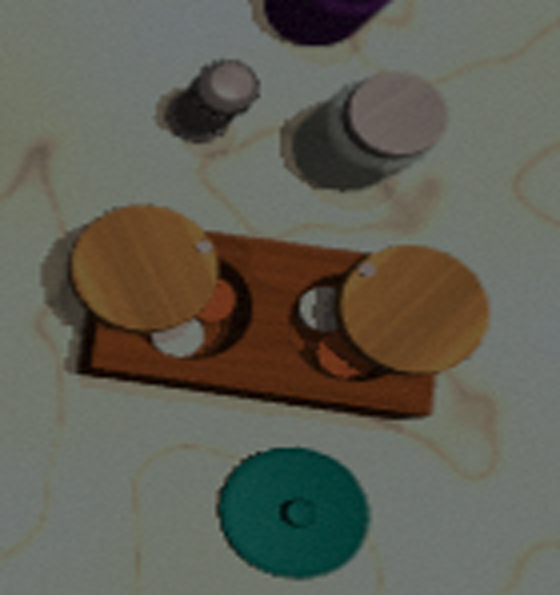

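Run:
```python
from h import *
im=cv2.imread("pics/top0.png");hsv=cv2.cvtColor(im,cv2.COLOR_BGR2HSV)
roi=np.zeros(im.shape[:2],np.uint8); roi[155:235,315:440]=1
m=cv2.inRange(hsv,(12,120,85),(20,190,255))*roi
m=cv2.morphologyEx(m,cv2.MORPH_OPEN,np.ones((5,5)))
cs,_=cv2.findContours(m,cv2.RETR_EXTERNAL,cv2.CHAIN_APPROX_NONE)
L=[]
for c in cs:
    if cv2.contourArea(c)<300: continue
    w=toplane(cv2.convexHull(c).reshape(-1,2),79,"top"); (x,y),r=cv2.minEnclosingCircle(w[:,:2].astype(np.float32)); e=cv2.fitEllipse(c); 
    print("lid",x,y,r,"ell",e,toplane([e[0]],79,"top"))
pins=toplane([(361,180.3),(401.5,187.1)],80,"top"); print("pins",pins)
d=pins[0]-pins[1]; print("dist",np.hypot(*d[:2]),"yaw",np.arctan2(-d[0],d[1]))
print("front corners",toplane([(310+88/4,110+368/3.5),(310+432/4,110+412/3.5)],62,"top"))
m=cv2.inRange(hsv,(80,120,30),(95,255,255)); M=cv2.moments(m,True); print("sil",toplane([(M['m10']/M['m00'],M['m01']/M['m00'])],9,"top"))
print("shaker top",toplane([(310+231/4,110+85/3.5)],98,"top"),"jar top",toplane([(310+397/4,110+115/3.5)],110,"top"))
```

```text
lid 525.8839111328125 -240.0840301513672 48.96010971069336 ell ((413.59423828125, 198.2321014404297), (34.02717590332031, 35.397281646728516), 127.32964324951172) [[ 524.85354767 -240.63805417   79.        ]]
lid 556.6849975585938 -59.79872131347656 49.30712127685547 ell ((345.33929443359375, 186.25164794921875), (33.32802200317383, 35.957027435302734), 132.9040069580078) [[556.64741316 -59.05133754  79.        ]]
pins [[ 573.05527635 -101.6582119    80.        ]
 [ 554.85924647 -209.71252493   80.        ]]
dist 109.57568191473004 yaw -0.1668318406958266
front corners [[ 479.51283422  -24.0744407    62.        ]
 [ 447.02223536 -254.30243719   62.        ]]
sil [[ 370.31570431 -173.29278625    9.        ]]
shaker top [[ 697.25071873 -120.39793265   98.        ]] jar top [[ 669.84707369 -226.23632424  110.        ]]
```

Run:
```python
from h import *
o=arm.get_obs(); print(R.from_quat(o["eef_rot"]).as_matrix().round(3))
yaw=-.155; c,s=np.cos(yaw),np.sin(yaw); Rb=np.array([[c,-s],[s,c]]); B=np.array([564.,-155.7])-43*Rb[:,0]
print("box",B)
for sg,q0 in ((-1,.95),(1,1.05)):
  for q in (q0+.5,q0+.25,q0,.7,.5,.3,.15,0):
    C=np.array([43-43*np.cos(q),sg*(55+43*np.sin(q))]); h=q/2
    P=C+64.5*np.array([np.sin(h),sg*np.cos(h)])
    if q>q0: # clearance: stand off at q0
        C=np.array([43-43*np.cos(q0),sg*(55+43*np.sin(q0))]);h=q0/2;P=C+(64.5+60*(q-q0))*np.array([np.sin(h),sg*np.cos(h)])
    print(sg,q,"lidC",(B+Rb@C).round(1),"push",(B+Rb@P).round(1))
```

```text
[[-0.973 -0.     0.23 ]
 [-0.23   0.002 -0.973]
 [-0.    -1.    -0.002]]
box [ 521.51550418 -149.06165573]
-1 1.45 lidC [ 525.4 -240.7] push [ 555.1 -330.4]
-1 1.2 lidC [ 525.4 -240.7] push [ 550.4 -316.2]
-1 0.95 lidC [ 525.4 -240.7] push [ 545.7 -302. ]
-1 0.7 lidC [ 518.7 -232.3] push [ 531.2 -295.6]
-1 0.5 lidC [ 515.  -224.6] push [ 521.2 -288.8]
-1 0.3 lidC [ 513.  -216.3] push [ 512.6 -280.8]
-1 0.15 lidC [ 512.5 -209.8] push [ 507.4 -274.1]
-1 0 lidC [ 513.  -203.4] push [ 503.1 -267.1]
1 1.55 lidC [557.1 -61.2] push [616.5  12.3]
1 1.3 lidC [557.1 -61.2] push [6.071e+02 6.000e-01]
1 1.05 lidC [557.1 -61.2] push [597.7 -11.1]
1 0.7 lidC [544.3 -68.9] push [575.5 -12.5]
1 0.5 lidC [538.4 -75.2] push [563.8 -15.9]
1 0.3 lidC [533.9 -82.5] push [553.2 -20.9]
1 0.15 lidC [531.5 -88.4] push [546.2 -25.6]
1 0 lidC [530.  -94.7] push [540. -31.]
```

jog_arm(rotation=[[0, -0.14, 0], [0, -0.14, 0], [0, -0.14, 0], [0, -0.14, 0], [0, -0.14, 0]], xyz=[[0, 0, 0], [0, 0, 0], [0, 0, 0], [0, 0, 0], [0, 0, 0]], hand=[1, 1, 1, 1, 1])

```text
t: 0.6
ee_pos: [120.6, -510.6, 241.6]
eef_rot: [-0.319, 0.631, -0.63, 0.32]
wrist_force: [-0.6, -0.6, -0.0]
finger_gap: 0.144
```

jog_arm(rotation=[[0, -0.14, 0], [0, -0.14, 0], [0, -0.14, 0], [0, -0.063, 0], [0, 0, 0]], xyz=[[0, 0, 0], [0, 0, 0], [0, 0, 0], [0, 0, 0], [0, 0, 0]], hand=[1, 1, 1, 1, 1])

```text
t: 1.1
ee_pos: [120.6, -510.6, 241.6]
eef_rot: [-0.459, 0.538, -0.537, 0.46]
wrist_force: [0.6, 0.2, 0.1]
finger_gap: -0.002
```

jog_arm(rotation=[[0, 0, 0], [0, 0, 0], [0, 0, 0], [0, 0, 0], [0, 0, 0]], xyz=[[-0.025, 0, 0.04], [-0.025, 0, 0.04], [-0.025, 0, 0.04], [-0.025, 0, 0.04], [-0.025, 0, 0.04]], hand=[1, 1, 1, 1, 1])

```text
t: 1.6
ee_pos: [339.0, -417.5, 242.1]
eef_rot: [-0.459, 0.538, -0.538, 0.459]
wrist_force: [-0.2, 0.2, 0.8]
finger_gap: -0.001
```

jog_arm(rotation=[[0, 0, 0], [0, 0, 0], [0, 0, 0], [0, 0, 0], [0, 0, 0]], xyz=[[-0.025, 0, 0.04], [-0.025, 0, 0.04], [-0.025, 0, 0.04], [-0.025, 0, 0.04], [0, 0, 0]], hand=[1, 1, 1, 1, 1])

```text
t: 2.1
ee_pos: [515.6, -341.1, 240.1]
eef_rot: [-0.46, 0.537, -0.535, 0.462]
wrist_force: [-0.0, -1.1, 0.5]
finger_gap: -0.001
```

Run:
```python
from h import *
o=arm.get_obs(); print(o["ee_pos"],o["qpos"].round(3)); print(R.from_quat(o["eef_rot"]).as_matrix().round(3))
cv2.imwrite("pics/w1.png",arm.read_camera("wrist"))
```

```text
[ 515.55674621 -341.14760966  240.05929025] [-0.694  0.3    0.381  1.653  0.003  1.027]
[[-0.15   0.     0.989]
 [-0.989  0.003 -0.15 ]
 [-0.003 -1.    -0.   ]]
```

View pics/w1.png

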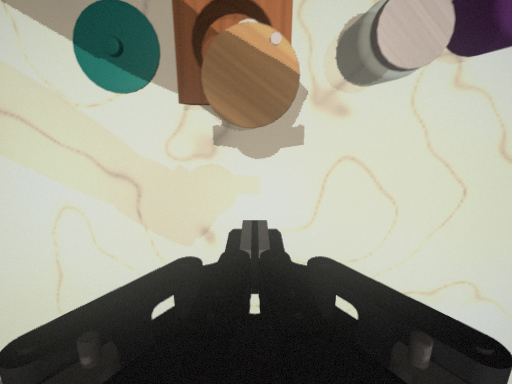

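The wrist view shows the right lid at about (251,75) with its pin at (276,38). The jar is at the top right, around (415,30), and there is free counter below the lid. I'll cross-check these positions.

Run:
```python
from h import *
o=arm.get_obs(); print(toplane([(251,75),(276,38)],79,"wrist",o),toplane([(180,103)],62,"wrist",o),toplane([(116,55)],9,"wrist",o))
```

```text
[[ 526.00346543 -238.90587474   79.        ]
 [ 555.04877725 -209.79339321   79.        ]] [[ 445.40018718 -253.06056096   62.        ]] [[ 367.58326138 -183.24058257    9.        ]]
```

jog_arm(rotation=[[0, 0, 0], [0, 0, 0], [0, 0, 0], [0, 0, 0], [0, 0, 0]], xyz=[[-0.018, 0, 0.03], [0, 0.04, 0], [0, 0.04, 0], [0, 0.04, 0], [0, 0.02, 0]], hand=[1, 1, 1, 1, 1])

```text
t: 2.65
ee_pos: [540.2, -330.6, 97.3]
eef_rot: [-0.46, 0.541, -0.535, 0.458]
wrist_force: [0.2, 0.6, 0.5]
finger_gap: 0.002
```

jog_arm(rotation=[[0, 0, 0], [0, 0, 0]], xyz=[[0, 0.02, 0], [0, 0, 0]], hand=[1, 1])

```text
t: 2.85
ee_pos: [540.0, -330.5, 78.0]
eef_rot: [-0.46, 0.541, -0.535, 0.458]
wrist_force: [-0.3, -0.0, -1.0]
finger_gap: 0.004
```

Run:
```python
from h import *
o=arm.get_obs(); print(o["ee_pos"],o["wrist_force"])
cv2.imwrite("pics/s2.png",cv2.resize(arm.read_camera("side")[70:220,230:430],None,fx=4,fy=4))
```

```text
[ 539.98317703 -330.46092347   77.97729755] [-0.30548442 -0.02289003 -1.00013583]
```

View pics/s2.png

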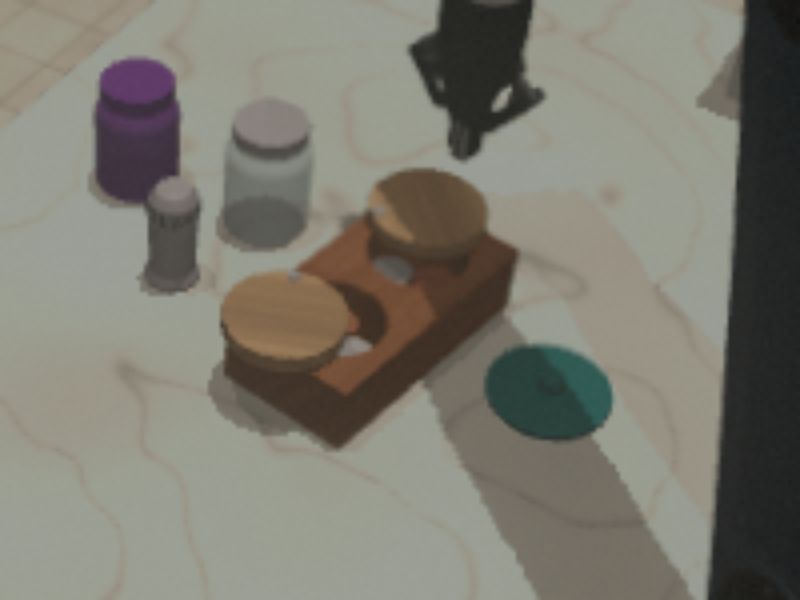

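jog_arm(rotation=[[0, 0, 0], [0, 0, 0], [0, 0, 0], [0, 0, 0], [0, 0, 0]], xyz=[[-0.015, -0.002, 0], [-0.016, 0, 0], [-0.0025, 0, -0.0075], [-0.0025, 0, -0.0075], [0, 0, 0]], hand=[1, 1, 1, 1, 1])

```text
t: 3.4
ee_pos: [533.7, -293.2, 85.3]
eef_rot: [0.46, -0.537, 0.538, -0.459]
wrist_force: [0.2, -0.3, 1.0]
finger_gap: 0.003
```

jog_arm(rotation=[[0, 0, 0], [0, 0, 0], [0, 0, 0], [0, 0, 0], [0, 0, 0]], xyz=[[-0.003, 0, -0.0055], [-0.003, 0, -0.0055], [-0.0035, 0, -0.0045], [-0.0035, 0, -0.0045], [0, 0, 0]], hand=[1, 1, 1, 1, 1])

```text
t: 3.9
ee_pos: [514.8, -279.1, 84.9]
eef_rot: [0.461, -0.537, 0.538, -0.458]
wrist_force: [-3.6, -3.9, 1.7]
finger_gap: -0.001
```

Run:
```python
from h import *
o=arm.get_obs(); print(o["ee_pos"],o["wrist_force"])
print(project([[540,-330.5,67]],"side"))
cv2.imwrite("pics/w3.png",arm.read_camera("wrist"))
```

```text
[ 514.78587368 -279.06297173   84.88384076] [-3.61373636 -3.88329835  1.70101231]
[[344.59394148 107.82636691]]
```

View pics/w3.png

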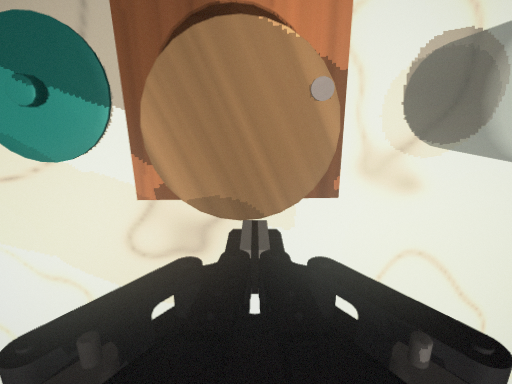

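Run:
```python
from h import *
o=arm.get_obs(); print(o["ee_pos"],o["wrist_force"])
print(toplane([(240,118),(322,88)],79,"wrist",o),toplane([(137,199)],62,"wrist",o))
cv2.imwrite("pics/t3.png",cv2.resize(arm.read_camera("top")[110:260,310:450],None,fx=4,fy=4))
```

```text
[ 514.97290252 -279.07964011   84.78136481] [-3.06300376 -5.15679658  1.72860282]
[[ 518.87512721 -213.22795394   79.        ]
 [ 559.4225174  -205.80444491   79.        ]] [[ 449.66836963 -249.82542748   62.        ]]
```

View pics/t3.png

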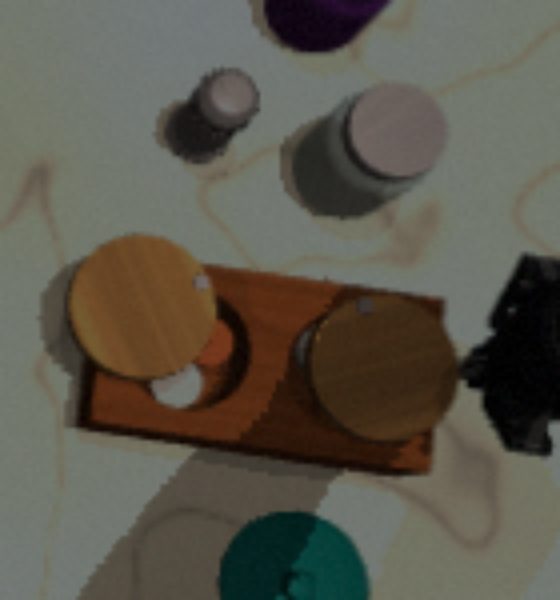

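The right lid is partly shut, at q of about 0.33. The box has shifted about 5 mm because the rim is dragging against the finger. From here I'll follow the rim's own arc around the pin so there's less sliding.

jog_arm(rotation=[[0, 0, 0], [0, 0, 0], [0, 0, 0], [0, 0, 0], [0, 0, 0]], xyz=[[0.003, 0.003, 0.0], [0, 0, -0.006], [-0.002, 0, -0.006], [-0.003, 0, -0.004], [0, 0, 0]], hand=[1, 1, 1, 1, 1])

```text
t: 4.5
ee_pos: [500.0, -272.4, 80.8]
eef_rot: [-0.46, 0.538, -0.537, 0.459]
wrist_force: [-0.4, -0.4, -0.1]
finger_gap: 0.005
```

Run:
```python
from h import *
o=arm.get_obs(); print(o["ee_pos"],o["wrist_force"])
cv2.imwrite("pics/w4.png",arm.read_camera("wrist"))
```

```text
[ 499.95692366 -272.39223741   80.8067317 ] [-0.44954731 -0.42463489 -0.07755368]
```

View pics/w4.png

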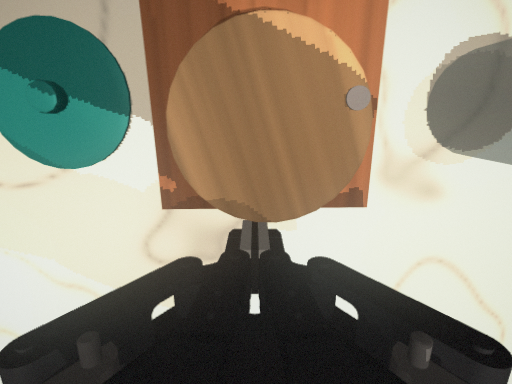

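The wrist view shows the lid centre at about (269,116) and the pin at (358,98), so about 0.2 rad is left, with low force.

jog_arm(rotation=[[0, 0, 0], [0, 0, 0], [0, 0, 0], [0, 0, 0]], xyz=[[-0.003, 0, -0.004], [-0.003, 0, -0.004], [-0.0025, 0, -0.003], [0, 0, 0]], hand=[1, 1, 1, 1])

```text
t: 4.95
ee_pos: [491.4, -262.3, 81.4]
eef_rot: [-0.459, 0.538, -0.537, 0.46]
wrist_force: [0.1, 0.1, -0.6]
finger_gap: 0.001
```

Run:
```python
from h import *
o=arm.get_obs(); print(o["ee_pos"],o["wrist_force"])
cv2.imwrite("pics/w5.png",arm.read_camera("wrist"))
```

```text
[ 491.38407366 -262.34539103   81.40828427] [ 0.11654835  0.05439183 -0.58685705]
```

View pics/w5.png

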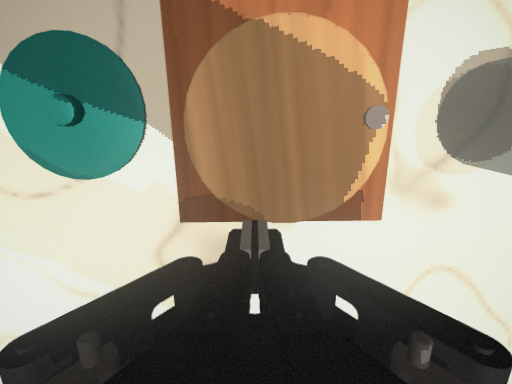

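jog_arm(rotation=[[0, 0, 0], [0, 0, 0], [0, 0, 0]], xyz=[[-0.0015, 0, 0], [-0.0015, 0, 0], [0, 0, 0]], hand=[1, 1, 1])

```text
t: 5.3
ee_pos: [491.3, -260.8, 81.4]
eef_rot: [-0.46, 0.538, -0.538, 0.458]
wrist_force: [-4.1, -3.0, 1.1]
finger_gap: 0.001
```

Force rose at the stop, so I'll back off, lift and look again.

jog_arm(rotation=[[0, 0, 0], [0, 0, 0], [0, 0, 0], [0, 0, 0], [0, 0, 0]], xyz=[[0.03, 0, 0], [0, -0.04, 0], [0, -0.04, 0], [0, -0.04, -0.02], [0, 0, 0]], hand=[1, 1, 1, 1, 1])

```text
t: 5.8
ee_pos: [469.9, -288.2, 209.2]
eef_rot: [0.458, -0.533, 0.542, -0.461]
wrist_force: [0.5, -0.5, 0.4]
finger_gap: -0.0
```

Run:
```python
from h import *
o=arm.get_obs(); print(o["ee_pos"],o["wrist_force"])
cv2.imwrite("pics/w6.png",arm.read_camera("wrist"))
cv2.imwrite("pics/t6.png",cv2.resize(arm.read_camera("top")[110:260,310:450],None,fx=4,fy=4))
```

```text
[ 469.94309019 -288.19341237  209.17813061] [ 0.50382637 -0.46276407  0.36848058]
```

View pics/w6.png

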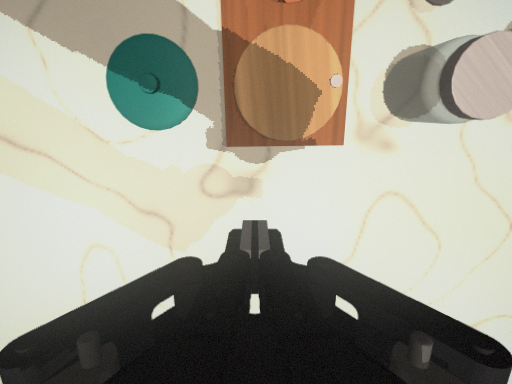

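View pics/t6.png

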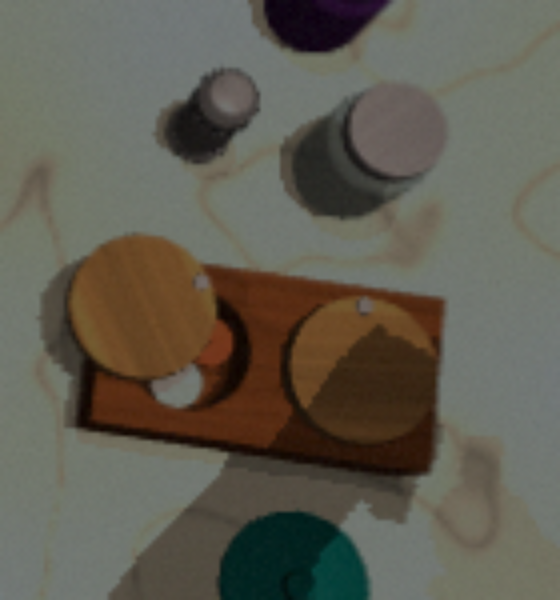

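The right lid now sits over its well, with its centre at crop (362,369) and pin at (365,306). I'll measure its angle and plan the left lid.

Run:
```python
from h import *
f=lambda x,y:(310+x/4-.4,110+y/4-.4)
P=toplane([f(201,283),f(365,306)],80,"top")[:,:2]; d=P[0]-P[1]; yaw=np.arctan2(-d[0],d[1]); print(P,yaw)
C=toplane([f(143,306),f(362,369)],79,"top")[:,:2]; print(C)
F=toplane([f(88,423),f(432,465),f(444,298)],62,"top")[:,:2]; print(F, np.arctan2(-(F[0]-F[1])[0],(F[0]-F[1])[1]))
yaw=-.15
c,s=np.cos(yaw),np.sin(yaw); Rb=np.array([[c,-s],[s,c]])
B=P.mean(0)-43*Rb[:,0]; print("B",B)
print("rel", (C-P)@Rb)
o=arm.get_obs(); print("tcp box",(o["ee_pos"][:2]-B)@Rb)
```

```text
[[ 572.90394242  -98.54916998]
 [ 557.58901393 -208.12716133]] -0.13886330798641527
[[ 557.06453628  -59.09378527]
 [ 514.87518828 -204.02371577]]
[[ 478.94099561  -22.97537725]
 [ 452.02374776 -253.54840179]
 [ 566.44537012 -269.16117162]] -0.11621462933329962
B [ 522.72932182 -146.91232596]
rel [[-21.55768569  36.64533199]
 [-42.84740667  -2.32570604]]
tcp box [ -32.26685416 -146.54935791]
```

```bash
cat > plan.py <<'E'
from h import *
def plan(P,yaw,q0,qs,o,end=101,extra=0):
    c,s=np.cos(yaw),np.sin(yaw); Rb=np.array([[c,-s],[s,c]])
    M=R.from_quat(o["eef_rot"]).as_matrix(); tx,tz=M[:2,0],M[:2,2]
    prev=o["ee_pos"][:2]
    def F(q,gap):
        C=np.array([-43*np.cos(q),43*np.sin(q)]); a=np.deg2rad(end)-q; u=np.array([np.cos(a),np.sin(a)])
        for r in np.arange(40,90,.2):
            v=np.maximum(np.abs(r*u)-[14.5,11],0)
            if np.hypot(*v)>=50: break
        return P+Rb@(C+(r+gap)*u)
    for q,g in [(q0,28)]+[(q,extra) for q in qs]:
        w=F(q,g); d=w-prev; prev=w
        print(q,w.round(1),"tool x %.1f z %.1f"%(d@tx*1,d@tz))
E
python3 - <<'E'
from plan import *
o=arm.get_obs(); plan(np.array([572.9,-99.5]),-.135,1.04,[1.04,.9,.75,.6,.45,.3,.15,0],o)
E
```

```text
1.04 [636.4  -6.5] tool x -303.1 z 121.8
1.04 [613.1 -22. ] tool x 19.0 z -20.6
0.9 [601.6 -17.4] tool x -2.7 z -12.1
0.75 [588.2 -15. ] tool x -0.3 z -13.6
0.6 [574.7 -14.8] tool x 2.0 z -13.4
0.45 [561.3 -17.4] tool x 4.6 z -12.9
0.3 [548.7 -21.8] tool x 6.3 z -11.7
0.15 [537.3 -26.5] tool x 6.4 z -10.5
0 [526.7 -31.6] tool x 6.7 z -9.6
```

jog_arm(rotation=[[0, 0, 0], [0, 0, 0], [0, 0, 0], [0, 0, 0], [0, 0, 0]], xyz=[[-0.04, 0, 0.016], [-0.04, 0, 0.016], [-0.04, 0, 0.016], [-0.04, 0, 0.016], [-0.04, 0, 0.016]], hand=[1, 1, 1, 1, 1])

```text
t: 6.4
ee_pos: [577.9, -99.1, 198.6]
eef_rot: [-0.46, 0.539, -0.536, 0.459]
wrist_force: [0.7, -0.4, 0.1]
finger_gap: -0.003
```

jog_arm(rotation=[[0, 0, 0], [0, 0, 0], [0, 0, 0], [0, 0, 0], [0, 0, 0]], xyz=[[-0.04, 0, 0.016], [-0.04, 0, 0.016], [-0.023, 0, 0.01], [0, 0, 0], [0, 0, 0]], hand=[1, 1, 1, 1, 1])

```text
t: 6.9
ee_pos: [634.6, -5.3, 198.7]
eef_rot: [-0.461, 0.538, -0.536, 0.459]
wrist_force: [-0.5, -0.0, -0.9]
finger_gap: -0.002
```

Run:
```python
from plan import *
o=arm.get_obs(); print(o["ee_pos"],o["qpos"].round(2)); cv2.imwrite("pics/w7.png",arm.read_camera("wrist"))
```

```text
[634.62325814  -5.27926222 198.71250636] [-0.11  0.34  0.35  1.58  0.    1.61]
```

View pics/w7.png

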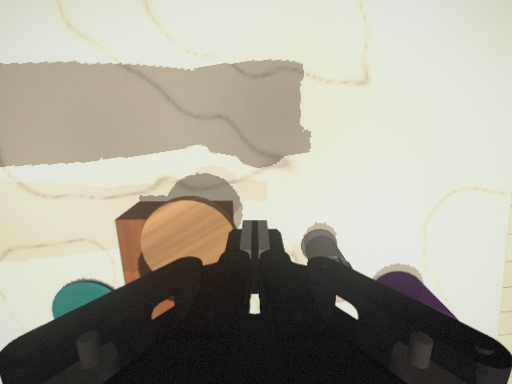

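The wrist view shows the left lid at about (188,245) and the shaker well clear at (320,240). I'll descend now.

jog_arm(rotation=[[0, 0, 0], [0, 0, 0], [0, 0, 0], [0, 0, 0], [0, 0, 0]], xyz=[[0, 0.04, 0], [0, 0.04, 0], [0, 0.03, 0], [0, 0.008, 0], [0, 0, 0]], hand=[1, 1, 1, 1, 1])

```text
t: 7.45
ee_pos: [633.3, -7.1, 81.2]
eef_rot: [-0.46, 0.539, -0.537, 0.458]
wrist_force: [0.7, 0.2, 0.2]
finger_gap: 0.003
```

Run:
```python
from plan import *
o=arm.get_obs(); print(o["ee_pos"],o["wrist_force"],toplane([(188,245)],79,"wrist",o)); plan(np.array([572.9,-99.5]),-.135,1.04,[1.04,.9,.75,.6,.45,.3,.15,0],o)
cv2.imwrite("pics/t8.png",cv2.resize(arm.read_camera("top")[110:260,310:450],None,fx=4,fy=4))
```

```text
[633.26214489  -7.1011163   81.22783799] [0.69509363 0.15973375 0.17439712] [[598.28418929  -2.29438709  79.        ]]
1.04 [636.4  -6.5] tool x -1.1 z 3.0
1.04 [613.1 -22. ] tool x 19.0 z -20.6
0.9 [601.6 -17.4] tool x -2.7 z -12.1
0.75 [588.2 -15. ] tool x -0.3 z -13.6
0.6 [574.7 -14.8] tool x 2.0 z -13.4
0.45 [561.3 -17.4] tool x 4.6 z -12.9
0.3 [548.7 -21.8] tool x 6.3 z -11.7
0.15 [537.3 -26.5] tool x 6.4 z -10.5
0 [526.7 -31.6] tool x 6.7 z -9.6
```

View pics/t8.png

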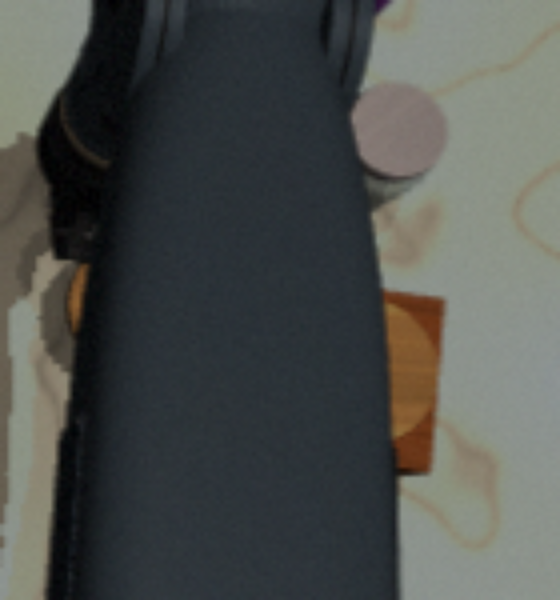

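jog_arm(rotation=[[0, 0, 0], [0, 0, 0], [0, 0, 0], [0, 0, 0], [0, 0, 0]], xyz=[[0.009, 0, -0.009], [0.009, 0, -0.009], [-0.0015, 0, -0.006], [-0.0015, 0, -0.006], [0, 0, 0]], hand=[1, 1, 1, 1, 1])

```text
t: 8.0
ee_pos: [603.7, -15.9, 84.9]
eef_rot: [0.459, -0.537, 0.538, -0.46]
wrist_force: [0.2, 0.2, -0.0]
finger_gap: 0.002
```

jog_arm(rotation=[[0, 0, 0], [0, 0, 0], [0, 0, 0], [0, 0, 0], [0, 0, 0]], xyz=[[0, 0, -0.007], [0, 0, -0.007], [0.001, 0, -0.0065], [0.001, 0, -0.0065], [0, 0, 0]], hand=[1, 1, 1, 1, 1])

```text
t: 8.5
ee_pos: [575.0, -14.0, 83.1]
eef_rot: [-0.46, 0.538, -0.537, 0.459]
wrist_force: [-0.7, 2.5, 0.5]
finger_gap: 0.004
```

Run:
```python
from plan import *
o=arm.get_obs(); print(o["ee_pos"],o["wrist_force"]); cv2.imwrite("pics/w9.png",arm.read_camera("wrist"))
cv2.imwrite("pics/s9.png",cv2.resize(arm.read_camera("side")[70:220,230:430],None,fx=4,fy=4))
```

```text
[574.99415002 -13.95687671  83.11665539] [-0.66569871  2.51289657  0.48419663]
```

View pics/w9.png

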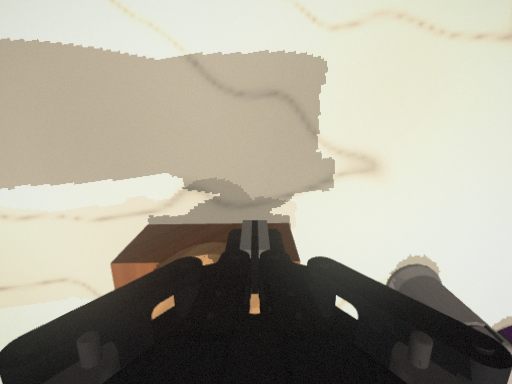

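View pics/s9.png

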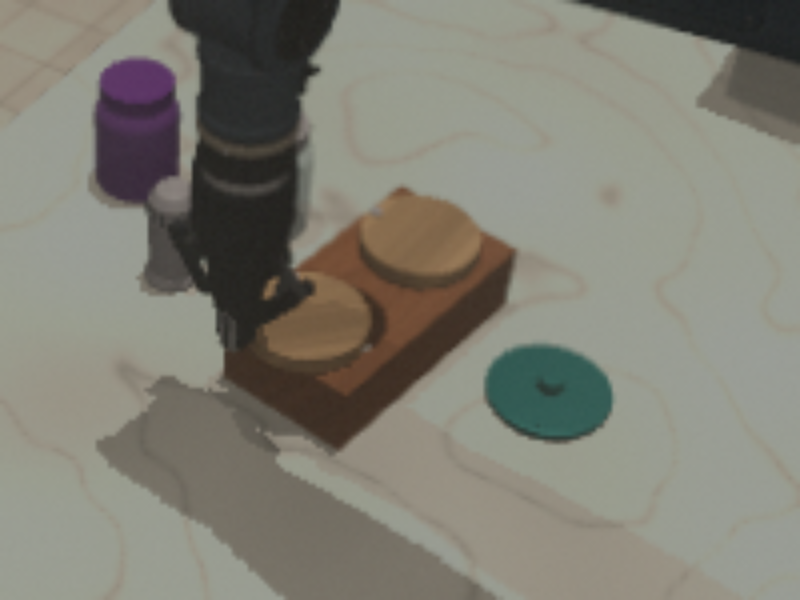

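The side view shows the left lid about halfway shut, following the finger. Continuing.

jog_arm(rotation=[[0, 0, 0], [0, 0, 0], [0, 0, 0], [0, 0, 0], [0, 0, 0]], xyz=[[0.001, 0.002, -0.0065], [0.002, 0, -0.0065], [0.003, 0, -0.006], [0.003, 0, -0.006], [0, 0, 0]], hand=[1, 1, 1, 1, 1])

```text
t: 9.1
ee_pos: [549.0, -19.7, 81.2]
eef_rot: [-0.46, 0.538, -0.537, 0.459]
wrist_force: [-0.3, -0.4, -0.7]
finger_gap: 0.003
```

jog_arm(rotation=[[0, 0, 0], [0, 0, 0], [0, 0, 0]], xyz=[[0.003, 0, -0.0055], [0.003, 0, -0.0055], [0, 0, 0]], hand=[1, 1, 1])

```text
t: 9.4
ee_pos: [537.6, -23.8, 81.3]
eef_rot: [-0.46, 0.538, -0.537, 0.459]
wrist_force: [0.4, -0.2, 0.8]
finger_gap: 0.0
```

Run:
```python
from plan import *
o=arm.get_obs(); print(o["ee_pos"],o["wrist_force"]); 
cv2.imwrite("pics/s10.png",cv2.resize(arm.read_camera("side")[70:220,230:430],None,fx=4,fy=4))
```

```text
[537.58218168 -23.77429042  81.30992137] [ 0.41200228 -0.23272439  0.79103754]
```

View pics/s10.png

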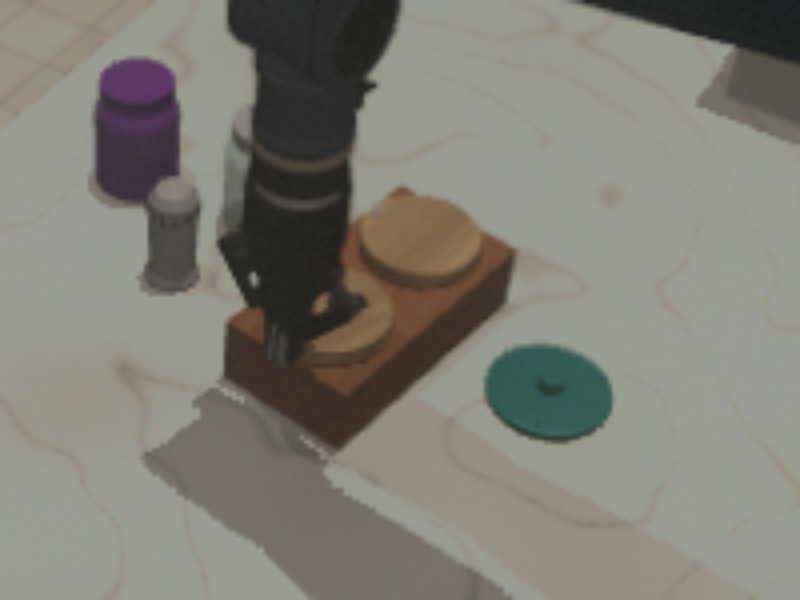

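The side view shows the left lid nearly shut and the box unmoved. About 0.15 rad is left.

jog_arm(rotation=[[0, 0, 0], [0, 0, 0], [0, 0, 0]], xyz=[[0.0035, 0, -0.005], [0.0035, 0, -0.005], [0, 0, 0]], hand=[1, 1, 1])

```text
t: 9.75
ee_pos: [526.6, -29.1, 81.2]
eef_rot: [-0.46, 0.538, -0.537, 0.459]
wrist_force: [-0.2, -0.1, -0.4]
finger_gap: -0.002
```

jog_arm(rotation=[[0, 0, 0], [0, 0, 0]], xyz=[[0.0015, 0, 0], [0, 0, 0]], hand=[1, 1])

```text
t: 9.95
ee_pos: [526.6, -29.8, 81.1]
eef_rot: [-0.46, 0.538, -0.537, 0.46]
wrist_force: [-1.2, 1.2, 1.1]
finger_gap: -0.001
```

jog_arm(rotation=[[0, 0, 0], [0, 0, 0], [0, 0, 0]], xyz=[[0.0015, 0, 0], [0.001, 0, 0], [0, 0, 0]], hand=[1, 1, 1])

```text
t: 10.25
ee_pos: [526.8, -30.9, 81.2]
eef_rot: [-0.459, 0.538, -0.536, 0.461]
wrist_force: [-1.1, 6.3, 1.3]
finger_gap: 0.0
```

It's at the stop with 6 N. I'll back off and move clear to check.

jog_arm(rotation=[[0, 0, 0], [0, 0, 0], [0, 0, 0], [0, 0, 0], [0, 0, 0]], xyz=[[-0.035, 0, 0], [0, -0.045, 0], [0, -0.045, 0], [0, -0.045, 0], [0, -0.03, 0]], hand=[1, 1, 1, 1, 1])

```text
t: 10.75
ee_pos: [533.8, 1.2, 250.4]
eef_rot: [0.458, -0.535, 0.539, -0.461]
wrist_force: [0.9, -0.6, -0.4]
finger_gap: -0.001
```

jog_arm(rotation=[[0, 0, 0], [0, 0, 0], [0, 0, 0], [0, 0, 0], [0, 0, 0]], xyz=[[0.045, 0, 0], [0.045, 0, 0], [0.045, 0, 0], [0.045, 0, 0], [0.045, 0, 0]], hand=[1, 1, 1, 1, 1])

```text
t: 11.25
ee_pos: [497.2, -223.0, 246.6]
eef_rot: [0.46, -0.537, 0.538, -0.459]
wrist_force: [0.4, 0.2, 0.9]
finger_gap: -0.001
```

jog_arm(rotation=[[0, 0, 0], [0, 0, 0], [0, 0, 0], [0, 0, 0], [0, 0, 0]], xyz=[[0.045, 0, 0], [0.045, 0, 0], [0.025, 0, 0], [0, 0, 0], [0, 0, 0]], hand=[1, 1, 1, 1, 1])

```text
t: 11.75
ee_pos: [479.2, -334.9, 246.1]
eef_rot: [0.459, -0.538, 0.538, -0.459]
wrist_force: [0.1, 0.3, -0.2]
finger_gap: 0.003
```

Run:
```python
from plan import *
o=arm.get_obs(); print(o["t"],o["ee_pos"],o["wrist_force"]); w=arm.read_camera("wrist"); cv2.imwrite("pics/w11.png",w)
t=arm.read_camera("top"); cv2.imwrite("pics/top11f.png",t); cv2.imwrite("pics/t11.png",cv2.resize(t[110:260,310:450],None,fx=4,fy=4))
```

```text
11.75 [ 479.23086347 -334.94823879  246.08593743] [ 0.11471572  0.34059738 -0.20331017]
```

View pics/w11.png

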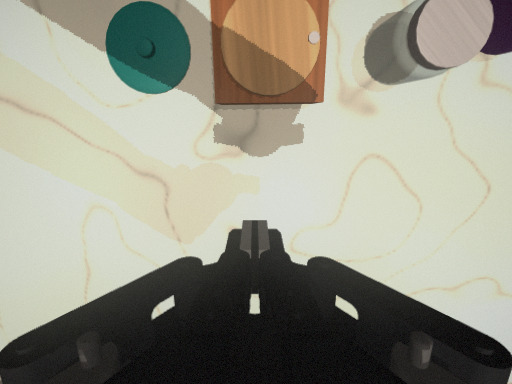

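View pics/t11.png

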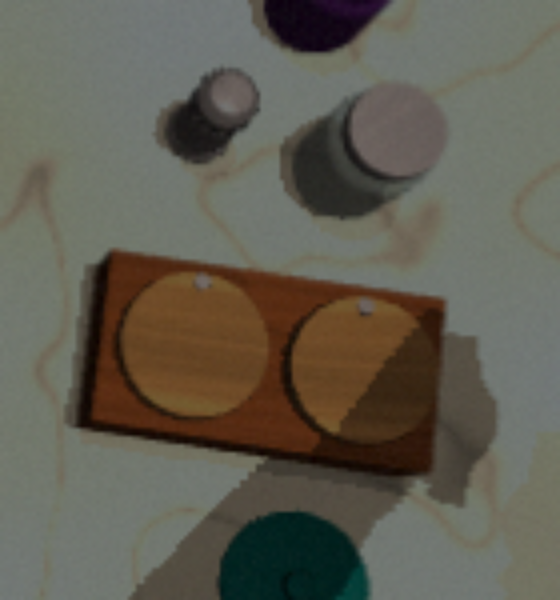

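Both lids look shut in the top view. For a finer angle check I'll get one closer wrist view of the whole box.

jog_arm(rotation=[[0, 0, 0], [0, 0, 0], [0, 0, 0], [0, 0, 0], [0, 0, 0]], xyz=[[-0.02, -0.03, 0.01], [-0.02, -0.03, 0.01], [-0.02, -0.03, 0], [0, 0, 0], [0, 0, 0]], hand=[1, 1, 1, 1, 1])

```text
t: 12.35
ee_pos: [509.4, -276.8, 337.7]
eef_rot: [0.46, -0.536, 0.538, -0.46]
wrist_force: [-0.2, -0.4, 0.3]
finger_gap: 0.004
```

Run:
```python
from plan import *
o=arm.get_obs(); print(o["t"],o["ee_pos"]); w=arm.read_camera("wrist"); cv2.imwrite("pics/w12.png",w); cv2.imwrite("pics/w12c.png",cv2.resize(w[0:190,140:400],None,fx=3,fy=3)); np.save("o12.npy",o,allow_pickle=True)
```

```text
12.35 [ 509.43837268 -276.84950436  337.72343968]
```

View pics/w12c.png

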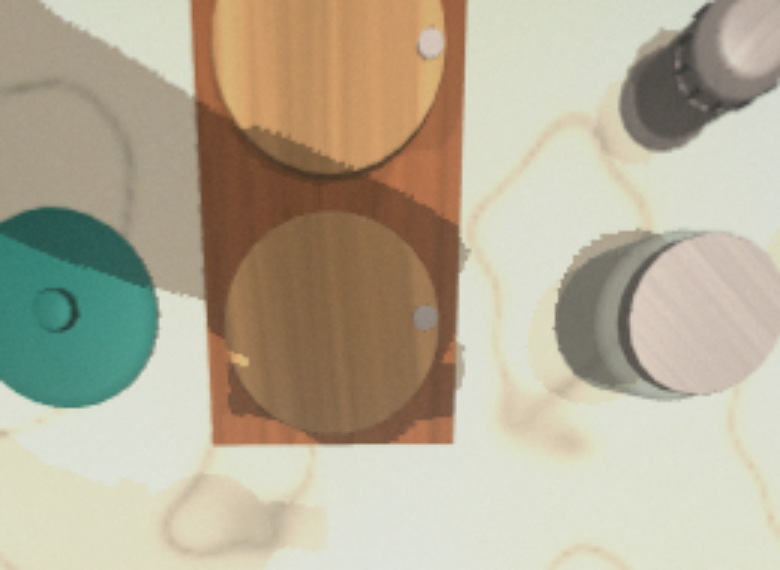

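Run:
```python
from plan import *
o=np.load("o12.npy",allow_pickle=True).item()
f=lambda x,y:(140+x/3-.33,y/3-.33)
W=toplane([f(431,43),f(425,318),f(332,322),f(332,211),f(330,172),f(330,176),f(226,322),f(438,322),f(332,433)],79,"wrist",o)[:,:2]
E=toplane([f(213,444),f(453,443),f(467,0),f(192,0)],62,"wrist",o)[:,:2]
d=W[0]-W[1]; yaw=np.arctan2(-d[0],d[1]); print("pins",W[:2],np.hypot(*d),"yaw pins",yaw)
for a,b in((0,3),(1,2)):
    v=E[b]-E[a]; print("edge yaw",np.arctan2(-v[0],v[1]))
v=E[1]-E[0]; print("short edge",np.hypot(*v),np.arctan2(v[1],v[0]))
c,s=np.cos(yaw),np.sin(yaw);Rb=np.array([[c,-s],[s,c]])
print((W-W[1])@Rb)
# final top-view comparison
g=lambda x,y:(310+x/4-.4,110+y/4-.4)
P=toplane([g(202,283),g(366,307)],80,"top")[:,:2];C=toplane([g(194,345),g(362,370)],79,"top")[:,:2]
d=P[0]-P[1];yaw=np.arctan2(-d[0],d[1]);c,s=np.cos(yaw),np.sin(yaw);Rb=np.array([[c,-s],[s,c]])
print("top",yaw,(C-P)@Rb,"sep",np.hypot(*(C[0]-C[1])),P)
```

```text
pins [[ 575.27035974  -97.96818629]
 [ 559.01518132 -207.02782357]] 110.26438822391194 yaw pins -0.14795928321051602
edge yaw -0.14984370147387846
edge yaw -0.14743798379778678
short edge 119.33928906206408 -0.14895449290630092
[[-1.00100249e-15  1.10264388e+02]
 [ 0.00000000e+00  0.00000000e+00]
 [-4.25580322e+01 -1.54031962e+00]
 [-4.21412271e+01  4.54070353e+01]
 [-4.28745418e+01  6.11279008e+01]
 [-4.28898373e+01  5.95337573e+01]
 [-9.10686290e+01 -1.33072709e+00]
 [ 5.99491693e+00 -1.78339355e+00]
 [-4.30041931e+01 -5.20148677e+01]]
top -0.14504168573121828 [[-42.88633293   0.58094002]
 [-42.94919549  -1.44952894]] sep 112.72746626447861 [[ 572.90684552  -99.22387528]
 [ 556.90740391 -208.75852369]]
```

The left lid is shut, with its centre about 0.01–0.02 rad from the closed line. The right lid measures between 0.035 and 0.077 rad. Looking back, its final push force pointed almost through the pin, so it may have jammed short of the stop. I'll push it again along the arc.

jog_arm(rotation=[[0, 0, 0], [0, 0, 0], [0, 0, 0], [0, 0, 0], [0, 0, 0]], xyz=[[0.0095, 0, 0.005], [0, 0.045, 0], [0, 0.045, 0], [0, 0.045, 0], [0, 0.045, 0]], hand=[1, 1, 1, 1, 1])

```text
t: 12.9
ee_pos: [510.8, -288.7, 152.5]
eef_rot: [-0.46, 0.539, -0.537, 0.459]
wrist_force: [0.5, -0.6, -0.1]
finger_gap: -0.0
```

jog_arm(rotation=[[0, 0, 0], [0, 0, 0], [0, 0, 0], [0, 0, 0]], xyz=[[0, 0.045, 0], [0, 0.032, 0], [0, 0, 0], [0, 0, 0]], hand=[1, 1, 1, 1])

```text
t: 13.3
ee_pos: [510.7, -288.1, 77.9]
eef_rot: [-0.46, 0.539, -0.536, 0.459]
wrist_force: [-1.0, -0.4, 0.8]
finger_gap: -0.0
```

Run:
```python
from plan import *
o=arm.get_obs(); M=R.from_quat(o["eef_rot"]).as_matrix(); print(o["t"],o["ee_pos"],o["wrist_force"]); yaw=-.148
c,s=np.cos(yaw),np.sin(yaw);Rb=np.array([[c,-s],[s,c]]); print("rel pin",(o["ee_pos"][:2]-[558,-207.9])@Rb)
cv2.imwrite("pics/w13.png",arm.read_camera("wrist"))
```

```text
13.3 [ 510.71737038 -288.14669708   77.88424314] [-0.97750677 -0.38418902  0.83913119]
rel pin [-34.93253336 -86.34174871]
```

View pics/w13.png

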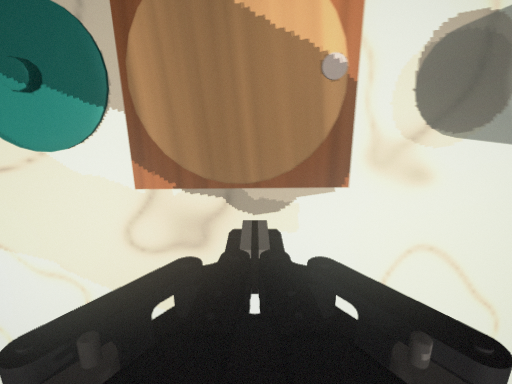

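jog_arm(rotation=[[0, 0, 0], [0, 0, 0], [0, 0, 0], [0, 0, 0]], xyz=[[-0.01, -0.001, 0], [-0.01, 0, 0], [0, 0, 0], [0, 0, 0]], hand=[1, 1, 1, 1])

```text
t: 13.75
ee_pos: [515.9, -268.1, 81.6]
eef_rot: [0.46, -0.536, 0.538, -0.46]
wrist_force: [0.1, 0.9, 0.0]
finger_gap: -0.001
```

jog_arm(rotation=[[0, 0, 0], [0, 0, 0], [0, 0, 0], [0, 0, 0]], xyz=[[-0.0012, 0, -0.0025], [-0.0012, 0, -0.0025], [0, 0, 0], [0, 0, 0]], hand=[1, 1, 1, 1])

```text
t: 14.15
ee_pos: [510.3, -265.2, 80.2]
eef_rot: [-0.459, 0.538, -0.537, 0.459]
wrist_force: [0.9, 1.0, -0.5]
finger_gap: -0.002
```

jog_arm(rotation=[[0, 0, 0], [0, 0, 0], [0, 0, 0], [0, 0, 0]], xyz=[[-0.001, 0, -0.0025], [-0.001, 0, -0.0025], [0, 0, 0], [0, 0, 0]], hand=[1, 1, 1, 1])

```text
t: 14.55
ee_pos: [505.7, -262.3, 80.3]
eef_rot: [-0.46, 0.538, -0.537, 0.46]
wrist_force: [-0.1, 0.2, -0.3]
finger_gap: -0.003
```

jog_arm(rotation=[[0, 0, 0], [0, 0, 0], [0, 0, 0]], xyz=[[-0.001, 0, -0.0015], [-0.001, 0, -0.0015], [0, 0, 0]], hand=[1, 1, 1])

```text
t: 14.85
ee_pos: [503.5, -260.6, 80.5]
eef_rot: [0.46, -0.537, 0.538, -0.459]
wrist_force: [1.3, -1.9, -0.2]
finger_gap: 0.001
```

jog_arm(rotation=[[0, 0, 0], [0, 0, 0], [0, 0, 0]], xyz=[[-0.0007, 0, -0.0015], [-0.0007, 0, -0.0015], [0, 0, 0]], hand=[1, 1, 1])

```text
t: 15.15
ee_pos: [500.4, -258.6, 80.6]
eef_rot: [0.46, -0.537, 0.538, -0.459]
wrist_force: [1.3, -3.6, 0.4]
finger_gap: 0.004
```

The force on the lid now gives about 0.25 N m in the closing direction, against about 0.02 of friction, so it's firmly on the stop. Retreating.

jog_arm(rotation=[[0, 0, 0], [0, 0, 0], [0, 0, 0], [0, 0, 0], [0, 0, 0]], xyz=[[0.03, 0, 0], [0, -0.045, 0], [0, -0.045, 0], [0, -0.045, 0], [0, -0.045, 0]], hand=[1, 1, 1, 1, 1])

```text
t: 15.65
ee_pos: [495.0, -286.2, 261.5]
eef_rot: [-0.459, 0.539, -0.536, 0.46]
wrist_force: [0.4, -1.4, 0.0]
finger_gap: -0.004
```

jog_arm(rotation=[[0, 0, 0], [0, 0, 0], [0, 0, 0], [0, 0, 0], [0, 0, 0]], xyz=[[0, -0.045, 0.01], [0, -0.04, 0.008], [0, 0, 0], [0, 0, 0], [0, 0, 0]], hand=[1, 1, 1, 1, 1])

```text
t: 16.15
ee_pos: [513.1, -289.7, 343.5]
eef_rot: [-0.46, 0.539, -0.536, 0.46]
wrist_force: [-0.5, 0.7, -0.4]
finger_gap: 0.001
```

Run:
```python
from plan import *
o=arm.get_obs(); print(o["t"],o["ee_pos"],o["wrist_force"]); w=arm.read_camera("wrist"); cv2.imwrite("pics/w14c.png",cv2.resize(w[0:190,140:400],None,fx=3,fy=3)); np.save("o14.npy",o,allow_pickle=True)
t=arm.read_camera("top"); cv2.imwrite("pics/t14.png",cv2.resize(t[110:260,310:450],None,fx=4,fy=4))
```

```text
16.15 [ 513.09232281 -289.70290607  343.45405099] [-0.45267365  0.67950366 -0.41687684]
```

View pics/w14c.png

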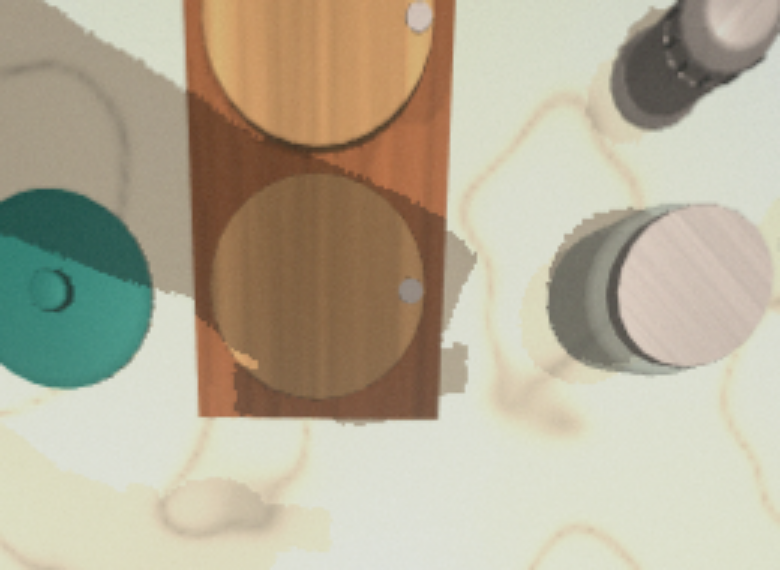

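View pics/t14.png

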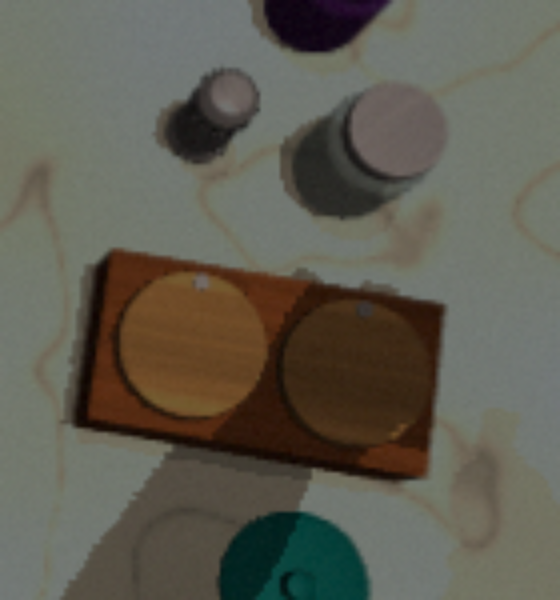

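Run:
```python
from plan import *
o=np.load("o14.npy",allow_pickle=True).item()
f=lambda x,y:(140+x/3-.33,y/3-.33)
W=toplane([f(419,16),f(411,291),f(318,174),f(318,399),f(318,147)],79,"wrist",o)[:,:2]
E=toplane([f(199,416),f(438,418)],62,"wrist",o)[:,:2]; v=E[1]-E[0]
d=W[0]-W[1]; yaw=np.arctan2(-d[0],d[1]); print("pins",W[:2],np.hypot(*d),yaw,"short edge yaw",np.arctan2(v[1],v[0]))
c,s=np.cos(yaw),np.sin(yaw);Rb=np.array([[c,-s],[s,c]]); r=(W-W[1])@Rb
print(r.round(1),"q right",-(r[2,1]+r[3,1])/2/43,"lid gap",r[4,1]-r[2,1])
g=lambda x,y:(310+x/4-.4,110+y/4-.4)
P=toplane([g(202,283),g(364,310)],80,"top")[:,:2];C=toplane([g(193,345),g(356,373)],79,"top")[:,:2]
d=P[0]-P[1];yaw=np.arctan2(-d[0],d[1]);c,s=np.cos(yaw),np.sin(yaw);Rb=np.array([[c,-s],[s,c]])
print("top",yaw,((C-P)@Rb).round(1),"sep",np.hypot(*(C[0]-C[1])),P)
print("shaker, jar",toplane([g(231,97)],98,"top"),toplane([g(397,131)],110,"top"))
```

```text
pins [[ 575.09020343  -97.05103248]
 [ 557.16060213 -205.78605103]] 110.2033341618045 -0.16342207583180798 short edge yaw -0.16314492869057676
[[ -0.  110.2]
 [  0.    0. ]
 [-42.8  48.9]
 [-42.8 -49.2]
 [-42.8  59.7]] q right 0.0031235673801471003 lid gap 10.85462028475527
top -0.16556823917387292 [[-43.    0.4]
 [-43.3   0.3]] sep 109.64419233911143 [[ 572.90684552  -99.22387528]
 [ 554.84799401 -207.29734659]]
shaker, jar [[ 698.48363871 -119.36996553   98.        ]] [[ 671.24838926 -225.26345527  110.        ]]
```

Both lids now read within about 0.02 rad of shut. Lid centre separation is 109.6 mm against the nominal 110, and the box has moved only a few mm. The gripper is clear, so I'm handing in.

```bash
python3 -c "
from workcell import arm
print(arm.sign_off())"
```

```text
the job is handed in; nothing more can be done
None
```

I pushed both lids shut with the closed fingertips and handed the job in at about 16 s. The sign-off gave no verdict.

- **Right lid:** My first push stopped short. Checks put it somewhere between 0.035 and 0.077 rad, and the force was pointing almost through the pin, so I pushed it again along its arc until it was firmly on the stop. It then read about 0.003 rad in the wrist view and about 0.01 rad in the top view.
- **Left lid:** It closed in one arc push, to a 6 N reaction at the stop. Its centre was about 0.01–0.02 rad from shut at the last check.
- **Box:** It shifted roughly 2–5 mm while I pushed, and its yaw ended within about 0.02 rad of the first estimate. The wrist and top views disagree by about 2 mm, which is the calibration error.
- **Other items:** The jar and shaker measured within 2 mm of where they started. The silicone lid and cup tree were never approached; I did not re-measure the lid, but it looks unmoved in the last pictures. At hand-in the gripper was about 250 mm above the lids, touching nothing.

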